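# Hold the recessed reset of the vacuum controller

### The arm

A 7-joint arm with a two-finger parallel gripper is mounted at the origin on a cart in front of the work surface, level with it; the furniture and walls round the work are solid. World frame = base frame: x ahead of the robot, y to its left, z up, the work surface at z = 0. Lengths are in m, angles in degrees, forces in N, time in s.
With the tool pointing down it reaches from about 0.425 to 0.925 m from the base axis. Payload 6.8 kg.
Tool frame: the origin (TCP) lies between the finger pads; the fingertips stand r.finger_overhang ahead of it and the grasp point (between the pads) is the TCP (r.finger_overhang is the distance from the TCP to the fingertips, in m); z points along the fingers, y is the line along which they close (so a half turn about z gives the same grasp; the last joint's range is limited). The gripper opens to 88 mm and grips with 3 to 60 N. Pads are 20 mm wide; open, the fingers measure 115 mm over their backs; the gripper's body (75 mm by 178 mm) begins 61 mm behind the grasp point.
Start: joints at [-74.318, 27.33, 1.283, 89.118, -0.659, 63.558, -4.761], TCP at [0.251, 0.626, 0.242] pointing down, gripper open.
Joint ranges: [-169.35, 169.35], [-19.33, 120.38], [-80.79, 83.38], [13.8, 139.57], [-78.32, 258.32], [9.67, 109.79], [-169.56, 169.56]. Speed limits (degrees/s): [136.94, 136.94, 180, 180, 180, 180, 180].

### API

Orientations are given as a 3x3 rotation matrix whose columns are the frame's x, y, z axes.
In Python, from station import r gives the robot as it stands. Calls block until the motion is done:
- r.goto(position, orientation): joint-space move of the TCP to a pose.
- r.servo_line(position, ori=None, speed=0.15): straight line of the TCP; ori=None keeps the orientation; speed is the mean speed in m/s.
- r.move_joints(angles): joint-space move.
- r.open_gripper() and r.grab(newtons=None): open the fingers fully, or close them until they stop; newtons is the grip in N (None keeps the last).
- r.dwell(seconds).
- r.ik(position, orientation): joint angles nearest the present ones, or None.
- r.observe(): the state.
- r.get_image(name): name is "scene" or "top"; returns (picture, depth): 480x640x3 uint8, blue, green, red; 480x640 float32, m along the optical axis (not along the pixel's ray), 0 where there is no reading.
- r.camera_params(name): a dict with "fovy" (degrees; the focal length in pixels is half the picture's height over the tangent of half this angle, whatever the lens; pixels are square), "cx", "cy" (the principal point, pixels), "dist_coeffs" ([k1, k2, p1, p2, k3] as OpenCV has them; the pictures are not rectified), "R" (3x3) and "t" (3): a world point X has camera coordinates R X + t. Camera axes: x right, y down, z forward; pixel columns grow to the right and rows downward; lengths in m; the calibration is good to about 2 mm. A picture is of the moment at which its call begins. camera_params takes no time and is no camera call.
A pose or a line that the arm cannot do raises r.IKError and nothing moves.
- r.sign_off(): hands the job in; it is judged then, once.
The state is a dict: "t": time; "joints": joint angles; "qd": joint speeds; "tau": joint torques, N m; "position": TCP position; "ee_rot": TCP orientation; "wrist_force": force on the tool from outside, world axes, zero at the start; "moment": the same for the moment, N m; "finger_gap": finger opening in m; "gripper_force": force on a finger pad.
Only numpy, scipy, OpenCV 4.12 (cv2) and the standard library are available. Lean on these libraries where they do the work, as an engineer would, in place of code of your own. Each camera call takes 0.05 s, during which the arm holds its last target. There are 200 camera calls.

### The job

The vacuum controller has tripped. Take the blue-handled stylus from its stand, put its tip in the cup of the yellow swivel cover and slowly guide the cover round along the marked arc to its open stop, touching the cover only with the stylus. Then reach the stylus through the uncovered hole and gently hold the recessed red reset button down for two seconds or more, finishing with the stylus still in the gripper and the button still held down; leave the beaker, the vial and the bung where they stand.

Things in the scene. Friction and masses are not known exactly. Their poses are not given: they have to be found in the camera images.
- stylus_grip (a point): Centre of the stylus's blue square grip, 14 x 14 mm in section and 70 mm long, with a white band near the top. The stylus stands upright in its stand, loose, 40 g. z axis along the stylus, away from the tip; x and y axes square to the flat faces of the grip. The round steel shank below the grip is 6 mm in diameter and 44 mm long; the tip is 79 mm below this point. The grip's lowest 14 mm sit in the stand.
- stylus_tip (a point): Rounded lower end of the stylus's steel shank, on the axis of the stylus; same axes as stylus_grip.
- stylus_stand: Fixed stand, a block 60 x 60 mm and 64 mm high (aluminium with a black top plate and a black foot 80 x 80 x 6 mm), origin at the centre of its underside, turned the same way as the stylus's grip. The shank stands in a bore; lift the stylus straight up by at least 60 mm to free it.
- reset_hole (a point): Centre of the round reset hole, 14 mm wide, level with the flat top of the fixed vacuum controller: a white and grey box with dark display and blue edge bumper, 126 mm (its x) by 156 mm (its y), 50 mm high. Axes of the box, z up; the hole is 11 mm to +x of the box's middle. The red button, 11 mm wide, lies in the hole, its face 12 mm below this point.
- cover_pivot (a point): Pivot of the yellow swivel cover, at the level of the controller's top, 24 mm to +x of the reset hole; axes of the box. The cover turns about the vertical through this point. Nothing on the cover is higher than 12 mm above the controller's top.
- cover_cup (a point): Centre of the rim of the round cup at the free end of the yellow swivel cover, 12 mm above the controller's top and 52 mm from the pivot. The cup is 14 mm wide inside and 9 mm deep, its outside 22 mm. It moves with the cover; a black line on the box marks the arc it follows.
- swivel_cover (a joint): Angle of the swivel cover, rad: 0 = over the hole, with the cup to -x of the pivot in the axes of the box; it grows as the cover turns counter-clockwise seen from above (the cup moves toward the box's -y), to the open stop at 1.3. It starts between 0 and 0.2, stays where it is left and needs about 0.5 to 2 N at the cup. It must not turn faster than 2.5 rad/s. From about 0.95 on the hole is clear.
- reset_button (a joint): Travel of the red reset button, m: 0 = out, 0.008 = fully down. A spring pushes it back; fully down takes about 5 N. It counts as down beyond 0.006 and must never bear more than 30 N.
- beaker: Small clear glass beaker, 50 mm wide and 59 mm high, standing loose behind the controller; origin at the centre of its underside. Bystander.
- vial: Clear glass sample vial with black screw cap, 21 mm wide and 57 mm high, standing loose behind the controller; origin at the centre of its underside. Bystander.
- bung: Beige rubber bung, 29 mm wide and 26 mm high, standing loose behind the stylus stand; origin at the centre of its underside. Bystander.

How it is judged (in metres and radians):
On the way, in this order (a step that is already met when the one before it is completed fails the run):
1. the stylus is lifted out of its stand in the gripper (height (world z) of stylus_tip above 0.066 m and contact force between the fingers and stylus above 1 N), for 0.2 s.
2. the stylus's tip is in the cup of the cover (z of stylus_tip in the frame of cover_cup below -0.001 m and horizontal distance between stylus_tip and cover_cup below 0.007 m), for 0.1 s.
3. the swivel cover is turned to its open stop (beyond 1.1 rad), the tip of the gripped stylus still in the cup (z of stylus_tip in the frame of cover_cup below 0 m and horizontal distance between stylus_tip and cover_cup below 0.008 m and value of joint swivel_cover above 1.1 rad and contact force between the fingers and stylus above 1 N), for 0.1 s.
4. the stylus holds the reset button down (beyond 6 mm) for two seconds (value of joint reset_button above 0.006 m and contact force between stylus and reset_button above 1 N), for 2 s.
At the end, for the whole second after the job is handed in: The cover is open (beyond 0.95 rad), the stylus is held in the gripper with its tip through the reset hole (more than 15 mm below the controller's top, within 7 mm of the hole's axis) and holds the reset button down beyond 6 mm of its 8 mm travel with more than 1 N (all of step 4 and contact force between the fingers and stylus above 1 N and z of stylus_tip in the frame of reset_hole below -0.015 m and horizontal distance between stylus_tip and reset_hole below 0.007 m and value of joint swivel_cover above 0.95 rad); the arm keeps its last pose, push and grip.
It fails at once if the cover is flung round faster than 2.5 rad/s (velocity of joint swivel_cover above 2.5 rad/s).
It fails at once if the robot itself touches the cover or the button (contact force between any of the arm, the fingers and swivel_cover above 0.5 N or contact force between any of the arm, the fingers and reset_button above 0.5 N).
It fails at once if the button is pressed with more than 30 N (contact force between stylus and reset_button above 30 N).
It fails at once if a bystander (beaker, vial or bung) is moved more than 15 mm (distance of any of beaker, vial, bung from where it was at the start of the episode above 0.015 m).
It also fails if it takes over 64 s, if anything falls off the work surface, if the arm or the gripper's body presses on something with over 40 N, if the wrist force passes 120 N, or if a joint passes its speed limit or range.

## Working session

There is one attempt and no reset: what is moved stays moved. The work goes in short steps, each a Python script; the robot and the scene stay as the last script left them, time stands still between calls to the robot, and variables do not carry over. Pictures are saved under pics/ and viewed, at most 10 in all, crops included, and the job is handed in when it is done.

```bash
mkdir -p pics; ls
python3 - <<'E'
from station import r
import cv2,numpy as np
for n in("scene","top"):
    im,d=r.get_image(n); cv2.imwrite(f"pics/{n}0.png",im); np.save(f"pics/{n}0.npy",d)
    print(n,r.camera_params(n))
o=r.observe();print(o["t"],o["position"],o["ee_rot"],o["finger_gap"],r.finger_overhang,o["wrist_force"])
E
```

```text
pics
scene {'fovy': 49.4136358420038, 'cx': 320.41265659519377, 'cy': 244.0609374589667, 'dist_coeffs': array([-0.07686281,  0.        ,  0.        ,  0.        ,  0.        ]), 'R': array([[-0.64614351, -0.76293987, -0.02052633],
       [-0.52480515,  0.46366993, -0.71385555],
       [ 0.5541463 , -0.45048081, -0.69999208]]), 't': array([0.31960919, 0.34460865, 0.61111168])}
top {'fovy': 43.322503694081384, 'cx': 320.9193079912803, 'cy': 240.23909218396807, 'dist_coeffs': array([-0.07044008,  0.        ,  0.        ,  0.        ,  0.        ]), 'R': array([[-0.02333292, -0.9997067 , -0.00648725],
       [-0.99528185,  0.02383996, -0.09405156],
       [ 0.09417863,  0.00426214, -0.99554619]]), 't': array([-0.01789007,  0.5538941 ,  1.27049731])}
0.1 [0.25131976 0.62594481 0.2408229 ] [[-9.28018967e-01  3.72532685e-01 -4.42016652e-04]
 [ 3.72532919e-01  9.28017780e-01 -1.49112831e-03]
 [-1.45294721e-04 -1.54846111e-03 -9.99998791e-01]] 0.08801065622706852 0.019 [-0.08406555 -0.48484503  0.11259805]
```

View pics/scene0.png

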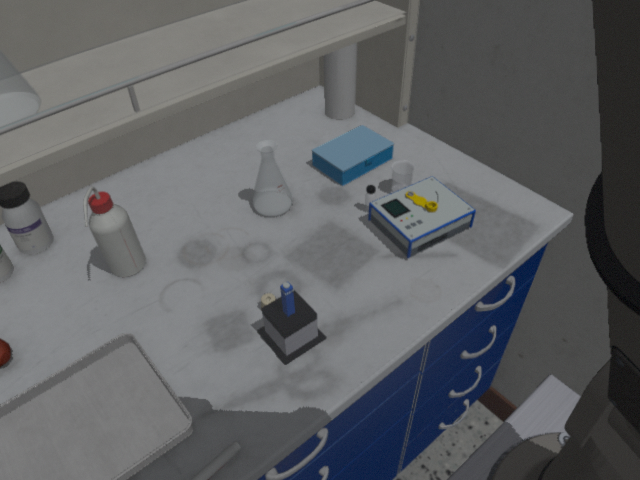

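View pics/top0.png

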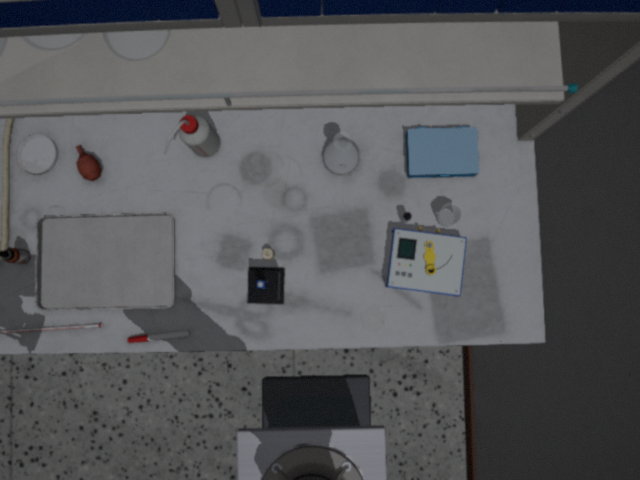

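Top view: stylus in its stand at about (262,284), controller at (427,262) with the cover at about (430,258), beaker at (447,213), vial at (407,216), bung at (268,253). Next I'll zoom in on the details and take measurements.

```bash
cat > h.py <<'E'
from station import r
import cv2,numpy as np
def ray(n,px):
    c=r.camera_params(n);f=240/np.tan(np.radians(c["fovy"]/2))
    K=np.array([[f,0,c["cx"]],[0,f,c["cy"]],[0,0,1]])
    p=cv2.undistortPoints(np.array(px,float).reshape(-1,1,2),K,c["dist_coeffs"]).reshape(-1,2)
    d=np.c_[p,np.ones(len(p))]@c["R"]; return -c["R"].T@c["t"],d
def onz(n,px,z):
    o,d=ray(n,px); return o+d*((z-o[2])/d[:,2])[:,None]
def tri(a,b):
    (o1,d1),(o2,d2)=ray("scene",[a]),ray("top",[b]);d1=d1[0];d2=d2[0]
    s=np.linalg.lstsq(np.c_[d1,-d2],o2-o1,rcond=None)[0]
    p,q=o1+s[0]*d1,o2+s[1]*d2; return (p+q)/2,np.linalg.norm(p-q)
E
python3 - <<'E'
from h import *
T=cv2.imread("pics/top0.png");S=cv2.imread("pics/scene0.png")
def crop(I,x,y,w,h,k): return cv2.resize(I[y:y+h,x:x+w],None,fx=k,fy=k,interpolation=cv2.INTER_CUBIC)
a=crop(T,380,225,95,75,4);b=crop(S,360,165,120,95,4)
c=crop(T,235,235,60,75,4);e=crop(S,250,275,85,90,4)
out=np.zeros((600,800,3),np.uint8)
def put(i,x,y):
    h=min(i.shape[0],600-y);w=min(i.shape[1],800-x);out[y:y+h,x:x+w]=i[:h,:w]
put(a,0,0);put(c,0,300);put(b,380,0);put(e,380,380)
put(crop(S,250,275,85,55,4),380,380)
out=cv2.convertScaleAbs(out,alpha=1.4)
cv2.imwrite("pics/c0.png",out)
# masks
for n,I,z in(("top",T,.05),("scene",S,.05)):
    H=cv2.cvtColor(I,cv2.COLOR_BGR2HSV)
    for nm,lo,hi in(("blue",(100,90,40),(130,255,255)),("yellow",(20,130,90),(35,255,255))):
        m=cv2.inRange(H,lo,hi)
        nn,l,st,ce=cv2.connectedComponentsWithStats(m)
        for i in range(1,nn):
            if st[i,4]>12: print(n,nm,st[i],ce[i].round(1),onz(n,[ce[i]],z)[0].round(4))
E
```

```text
top blue [   0    0  219   28 4033] [112.7  10.9] [1.0766 0.422  0.05  ]
top blue [ 258    0  244   17 3323] [370.8   6.7] [ 1.0668 -0.1533  0.05  ]
top blue [498   0  66  13 584] [529.9   5.9] [ 1.0639 -0.5086  0.05  ]
top blue [558   0  78  12 461] [593.4   6.5] [ 1.0621 -0.6534  0.05  ]
top blue [628   0   5   8  19] [630.3   3.2] [ 1.0705 -0.7402  0.05  ]
top blue [634   3   6   9  22] [637.1   7.1] [ 1.0612 -0.7551  0.05  ]
top blue [417 127   9   2  15] [421.1 127.5] [ 0.7895 -0.2521  0.05  ]
top blue [406 133  70  45 281] [432.2 168.4] [ 0.6994 -0.2721  0.05  ]
top blue [386 228  10  59  91] [390.3 257.9] [ 0.5104 -0.1759  0.05  ]
top blue [256 280  12   9  68] [261.4 284.3] [0.4614 0.0957 0.05  ]
top yellow [424 242  12  32 207] [429.4 258.9] [ 0.5061 -0.258   0.05  ]
scene blue [ 313  145   80   40 1104] [352.5 166. ] [ 0.6777 -0.242   0.05  ]
scene blue [368 203 108  55 440] [420.6 225.8] [ 0.4648 -0.2105  0.05  ]
scene blue [  283   244   264   236 17337] [421.2 392. ] [0.2416 0.0356 0.05  ]
scene blue [280 285  15  32 313] [287.9 300.8] [0.4849 0.0734 0.05  ]
scene blue [275 433  46  40 576] [298.1 454.2] [0.283  0.2142 0.05  ]
scene blue [258 475   8   5  23] [262.3 477.7] [0.288  0.2652 0.05  ]
scene yellow [406 192  31  20 242] [422.7 202.1] [ 0.5065 -0.2629  0.05  ]
```

View pics/c0.png

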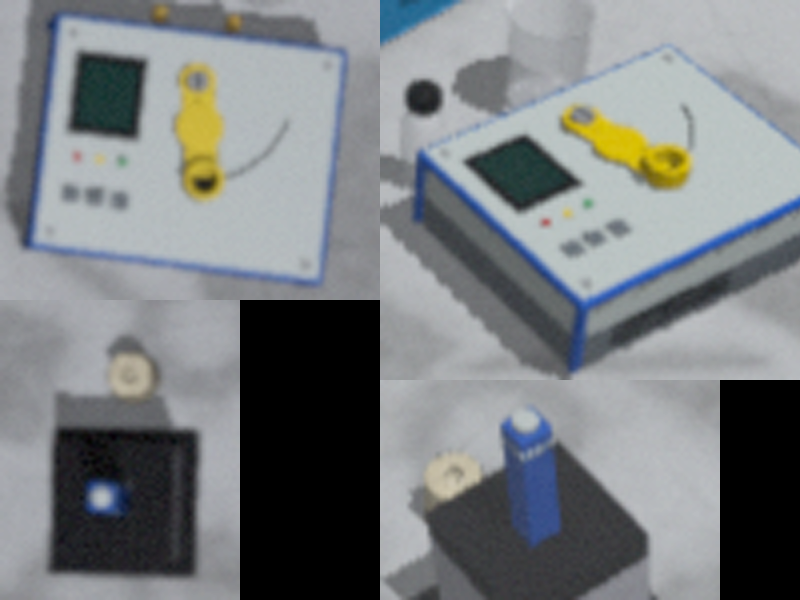

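Crop: the pivot is at top px (429.5,245) and the cup at (430.8,270), with the arc running toward image right (world -y). The display side of the box is +y, so box x is roughly world +x. The stylus's white top is at top px (260.2,284.2) and scene px (286.2,285).

Run:
```python
from h import *
t=lambda x,y:(380+x/4-.4,225+y/4-.4)
s=lambda x,y:(360+(x-380)/4-.4,165+y/4-.4)
for n,a,b in (("FL",s(425,150),t(57,15)),("FR",s(670,45),t(346,48)),("NL",s(583,303),t(29,245)),("pivot",s(581,117),t(198,80)),("cuprim",s(666,160),t(203,180)),
  ("stylustop",(286.0,284.6),(259.9,283.9))):
    print(n,tri(a,b)); z={"cuprim":.062,"pivot":.056,"stylustop":.12}.get(n,.05)
    print("   ",onz("scene",[a],z)[0].round(4),onz("top",[b],z)[0].round(4))
print("NR",onz("top",[t(321,284)],.05))
# stand yaw
T=cv2.imread("pics/top0.png");S=cv2.imread("pics/scene0.png")
def black(I,x0,y0,x1,y1,th):
    m=np.zeros(I.shape[:2],np.uint8);m[y0:y1,x0:x1]=(I[y0:y1,x0:x1].max(2)<th)*255
    return m
m=black(T,235,262,300,315,60);pts=cv2.findNonZero(m)
c=max(cv2.findContours(m,0,2)[0],key=cv2.contourArea)
bx=cv2.boxPoints(cv2.minAreaRect(c));print(bx);w=onz("top",bx,.03)[:,:2];e=np.diff(np.r_[w,w[:1]],axis=0)
print(np.degrees(np.arctan2(e[:,1],e[:,0]))%90,np.linalg.norm(e,axis=1),w.mean(0))
# scene: top plate near corners (crop e): left(428,515) bottom? use visible right (648,540), back (575,447)
k=lambda x,y:(250+(x-380)/4-.4,275+(y-380)/4-.4)
w=onz("scene",[k(428,515),k(565,445),k(648,540)],.064)[:,:2];print(w,[np.degrees(np.arctan2(*d[::-1]))%90 for d in np.diff(w,axis=0)],np.linalg.norm(np.diff(w,axis=0),axis=1),(w[0]+w[2])/2)
```

```text
FL (array([ 0.57077577, -0.18678282,  0.05198624]), np.float64(0.004309799738177354))
    [ 0.5709 -0.19    0.05  ] [ 0.5726 -0.1855  0.05  ]
FR (array([ 0.55064618, -0.33903063,  0.04832873]), np.float64(0.002436413605400485))
    [ 0.5484 -0.338   0.05  ] [ 0.5514 -0.3379  0.05  ]
NL (array([ 0.45116371, -0.16721138,  0.05152961]), np.float64(0.0019526807948598971))
    [ 0.4514 -0.1692  0.05  ] [ 0.4519 -0.1667  0.05  ]
pivot (array([ 0.53574252, -0.25810954,  0.05460881]), np.float64(0.000643016511970819))
    [ 0.5344 -0.257   0.056 ] [ 0.5359 -0.2577  0.056 ]
cuprim (array([ 0.48305263, -0.25730238,  0.06173212]), np.float64(0.00033364691465162326))
    [ 0.4827 -0.2572  0.062 ] [ 0.4832 -0.2571  0.062 ]
stylustop (array([0.4601108 , 0.09065026, 0.12285185]), np.float64(0.0011245075567932817))
    [0.4618 0.0889 0.12  ] [0.4605 0.0914 0.12  ]
NR [[ 0.42769535 -0.31915727  0.05      ]]
[[248. 267.]
 [283. 267.]
 [283. 303.]
 [248. 303.]]
[88.67727206 88.96377876 88.74336402 89.2418456 ] [0.07479172 0.07642303 0.07442001 0.07651163] [0.4602237  0.08914334]
[[0.48975859 0.11856674]
 [0.48282875 0.05816999]
 [0.42618229 0.06368038]] [np.float64(83.45458214495862), np.float64(84.44393396145779)] [0.06079301 0.05691385] [0.45797044 0.09112356]
```

```bash
cat >> h.py <<'E'
def rot(a):
    a=np.radians(a);y=np.array([-np.sin(a),np.cos(a),0]);z=np.array([0,0,-1.]);return np.c_[np.cross(y,z),y,z]
R0=rot(-4.5)
E
python3 - <<'E'
from h import *
p=np.array([.4605,.0905,0])
r.goto(p+[0,0,.21],R0); print(r.observe()["position"],r.observe()["t"])
r.servo_line(p+[0,0,.098],speed=.08)
r.grab(30); o=r.observe();print(o["finger_gap"],o["gripper_force"],o["wrist_force"],o["moment"])
r.servo_line(p+[0,0,.19],speed=.06)
o=r.observe();print(o["t"],o["position"],o["finger_gap"],o["gripper_force"],o["wrist_force"],o["joints"])
for n in("scene","top"):
    im,d=r.get_image(n); cv2.imwrite(f"pics/{n}1.png",im)
S=cv2.imread("pics/scene1.png");cv2.imwrite("pics/c1.png",cv2.resize(S[160:360,200:400],None,fx=3,fy=3))
E
```

```text
[0.46072144 0.0914507  0.21008105] 2.1667
0.013646068113974744 30.000089406967163 [ 0.48929355 -1.0817469   0.11095988] [ 0.06039668  0.02598586 -0.01133839]
6.525 [0.46028402 0.09041652 0.18965986] 0.013837495293020577 30.000001788139343 [ 0.6309325   0.76849847 -0.19720309] [-34.99126063  11.69715029  18.52516508 120.53476712  -4.92386943
  48.50619671  71.9431645 ]
```

View pics/c1.png

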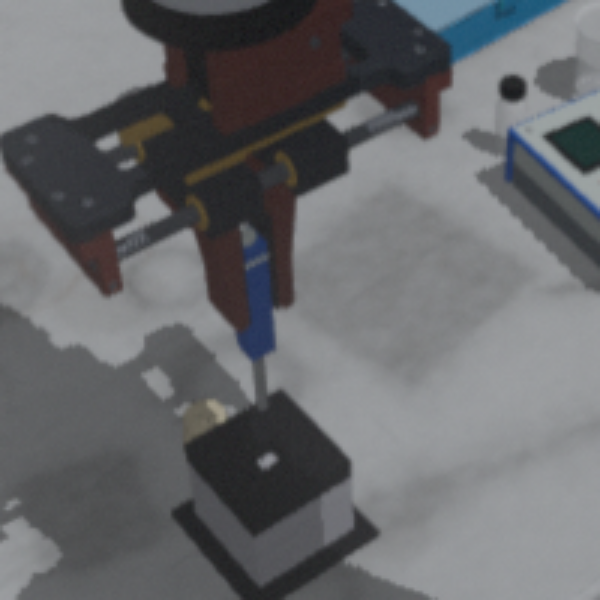

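Stylus is out of the stand and gripped squarely (shank at crop (260,385)). Now moving it over the cup for a close check.

Run:
```python
from h import *
r.servo_line([.483,-.2572,.19],speed=.12)
r.servo_line([.483,-.2572,.166],speed=.06);r.dwell(.3)
o=r.observe();print(o["t"],o["position"],o["wrist_force"],o["finger_gap"])
im,d=r.get_image("scene");cv2.imwrite("pics/scene2.png",im)
cv2.imwrite("pics/c2.png",cv2.resize(im[145:225,370:470],None,fx=7,fy=7,interpolation=cv2.INTER_CUBIC))
```

```text
10.525 [ 0.48319933 -0.25727592  0.16631369] [ 0.14192714  0.14411698 -0.18802038] 0.013772053594565903
```

View pics/c2.png

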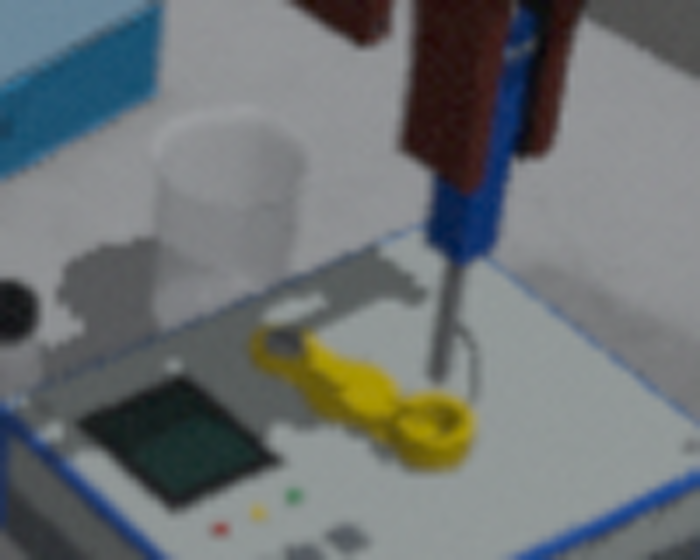

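Run:
```python
from h import *
k=lambda x,y:(370+x/7-.43,145+y/7-.43)
print("tip@.0743",onz("scene",[k(437,379)],.0743),"rim",onz("scene",[k(434,417)],.062))
c=r.camera_params("scene");f=240/np.tan(np.radians(c["fovy"]/2));K=np.array([[f,0,c["cx"]],[0,f,c["cy"]],[0,0,1]])
for z in(.0743,.1183,.150):
    P=cv2.projectPoints(np.array([[.4832,-.2573,z]]),cv2.Rodrigues(c["R"])[0],c["t"],K,c["dist_coeffs"])[0].ravel();print(z,P,(P-[370,145]+.43)*7)
```

```text
tip@.0743 [[ 0.48399335 -0.25872093  0.0743    ]] rim [[ 0.4830348  -0.25878899  0.062     ]]
0.0743 [431.8143664  199.25220847] [435.71056477 382.77545929]
0.1183 [434.96876883 179.89924089] [457.79138181 247.30468623]
0.15 [437.3556948  165.15902914] [474.49986358 144.12320399]
```

The tip (crop (437,379)) is within about 1 mm of the cup's axis (rim at crop (434,417)) and the stylus is vertical. Next: descend and turn the cover.

Run:
```python
from h import *
def st(l):
    o=r.observe();print(l,round(o["t"],2),o["position"].round(4),o["wrist_force"].round(2),round(o["finger_gap"],4));return o
st("0")
for z in(.156,.152,.1485):
    r.servo_line([.4828,-.2573,z],speed=.03);o=st("down")
    if o["wrist_force"][2]>5: print("contact");break
r.dwell(.3)
z=o["position"][2]
pv=np.array([.5355,-.2575])
for th in np.arange(.25,1.31,.15):
    a=np.pi-np.radians(8.5)+th
    r.servo_line([*(pv+.0523*np.array([np.cos(a),np.sin(a)])),.1485],speed=.018)
    o=st(f"{th:.2f}")
    if np.linalg.norm(o["wrist_force"])>15: print("stop");break
r.dwell(.3);st("end")
im,d=r.get_image("scene");cv2.imwrite("pics/scene3.png",im)
cv2.imwrite("pics/c3.png",cv2.resize(im[145:225,370:470],None,fx=7,fy=7,interpolation=cv2.INTER_CUBIC))
```

```text
0 10.57 [ 0.4831 -0.2573  0.1662] [-0.1  -0.34 -0.89] 0.0135
down 11.06 [ 0.4826 -0.2573  0.1558] [ 1.04  0.52 -0.51] 0.0141
down 11.34 [ 0.4827 -0.2572  0.1518] [-0.47 -0.18  0.5 ] 0.0139
down 11.61 [ 0.4827 -0.2572  0.1483] [-0.8  -0.04 -0.63] 0.0138
0.25 12.37 [ 0.4834 -0.263   0.1485] [-0.09 -1.14 -0.63] 0.0137
0.40 12.95 [ 0.4848 -0.2708  0.1485] [1.42 0.54 0.35] 0.0136
0.55 13.53 [ 0.4874 -0.2782  0.1485] [-0.51 -0.61 -0.9 ] 0.0142
0.70 14.12 [ 0.491  -0.2852  0.1485] [ 0.42 -0.42  0.21] 0.0139
0.85 14.7 [ 0.4956 -0.2915  0.1485] [-0.27 -0.09 -0.6 ] 0.0138
1.00 15.28 [ 0.5012 -0.2971  0.1485] [ 0.05 -0.55 -0.35] 0.0137
1.15 15.87 [ 0.5075 -0.3018  0.1485] [-0.26  0.79 -0.66] 0.0139
1.30 16.45 [ 0.5144 -0.3055  0.1485] [ 0.84 -0.55 -0.05] 0.0143
end 16.75 [ 0.5142 -0.3053  0.1485] [ 0.16  0.04 -0.58] 0.0139
```

View pics/c3.png

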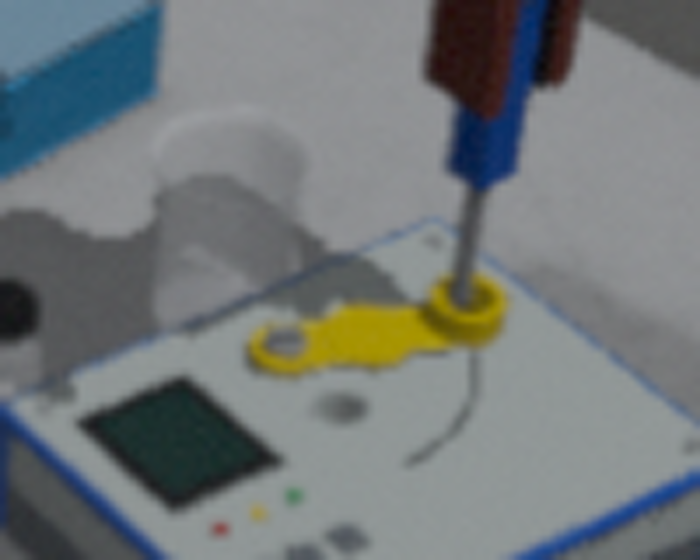

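The cover is open: cup at crop (467,300) with the tip still inside, hole uncovered at crop (341,408). Computing the cover angle and hole position.

Run:
```python
from h import *
im=cv2.imread("pics/scene3.png")
k=lambda x,y:(370+x/7-.43,145+y/7-.43)
cup=onz("scene",[k(467,300)],.062)[0];pv=onz("scene",[k(286,340)],.056)[0]
for q in (pv,[.5355,-.259]):
    d=cup[:2]-q[:2];print(cup,q,np.linalg.norm(d),(np.arctan2(d[1],d[0])-np.pi+np.radians(8.5))%(2*np.pi))
print("hole",onz("scene",[k(341,408)],.05))
t=lambda x,y:(380+x/4-.4,225+y/4-.4)
C=onz("top",[t(57,15),t(346,48),t(321,284),t(29,245)],.05)[:,:2].mean(0);a=np.radians(-8.5)
print("hole from box",C+.011*np.array([np.cos(a),np.sin(a)]))
```

```text
[ 0.50966654 -0.30302844  0.062     ] [ 0.53515467 -0.25935372  0.056     ] 0.05056803762546468 1.190883392743423
[ 0.50966654 -0.30302844  0.062     ] [0.5355, -0.259] 0.05104773542844718 1.188533301936161
hole [[ 0.51041758 -0.25496052  0.05      ]]
hole from box [ 0.51178227 -0.2539441 ]
```

Run:
```python
from h import *
o=r.observe();p=o["position"]
r.servo_line([p[0],p[1],.172],speed=.05)
r.servo_line([.511,-.2538,.172],speed=.06)
r.servo_line([.511,-.2538,.155],speed=.05);r.dwell(.3)
o=r.observe();print(o["t"],o["position"],o["wrist_force"])
im,d=r.get_image("scene");cv2.imwrite("pics/scene4.png",im)
cv2.imwrite("pics/c4.png",cv2.resize(im[145:225,370:470],None,fx=7,fy=7,interpolation=cv2.INTER_CUBIC))
```

```text
19.2167 [ 0.51116263 -0.25384928  0.15524166] [-0.31305258 -0.06497698 -0.27087698]
```

View pics/c4.png

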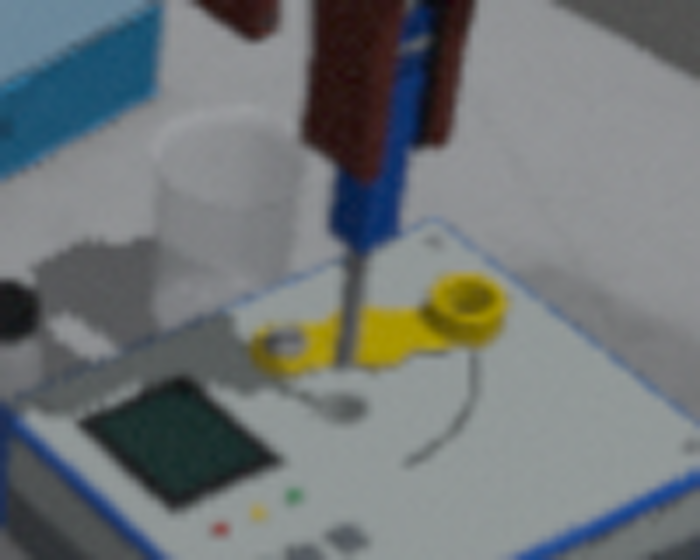

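Tip at crop (345,367), just above the hole at (341,408).

Run:
```python
from h import *
k=lambda x,y:(370+x/7-.43,145+y/7-.43)
t=onz("scene",[k(345,368)],.0635)[0];h=onz("scene",[k(342,408)],.05)[0];d=(h-t)[:2];print(t,h,d)
if np.linalg.norm(d)>.004: raise SystemExit("check")
xy=np.array([.511,-.2538])+.6*d
r.servo_line([*xy,.155],speed=.03);r.dwell(.2)
def fz():
    v=[]
    for _ in range(6): r.dwell(.03);v.append(r.observe()["wrist_force"])
    return np.mean(v,0)
f0=fz();print("f0",f0)
for z in(.150,.145,.140,.136,.133):
    r.servo_line([*xy,z],speed=.03);f=fz()-f0;print(z,f.round(2))
    if abs(f).max()>4: break
else:
    while z>.119:
        z-=.0007;r.servo_line([*xy,z],speed=.01);f=fz()-f0;print(round(z,4),r.observe()["position"][2].round(4),f.round(2))
        if f[2]>7.5 or abs(f[:2]).max()>5: break
print(r.observe()["t"])
im,_=r.get_image("scene");cv2.imwrite("pics/scene5.png",im)
cv2.imwrite("pics/c5.png",cv2.resize(im[145:225,370:470],None,fx=7,fy=7,interpolation=cv2.INTER_CUBIC))
```

```text
[ 0.51092973 -0.25492383  0.0635    ] [ 0.51024035 -0.25516111  0.05      ] [-0.00068937 -0.00023727]
f0 [ 0.18029877 -0.02965908 -0.75356178]
0.15 [-0.16 -0.19  0.29]
0.145 [ 0.23 -0.11  0.08]
0.14 [-0.32  0.13  0.07]
0.136 [-0.5   0.    0.41]
0.133 [ 0.15 -0.2   0.56]
0.1323 0.1323 [-0.44  0.07  0.33]
0.1316 0.1316 [-0.13  0.21  0.27]
0.1309 0.1309 [-0.06 -0.07  0.4 ]
0.1302 0.1302 [-0.12 -0.01  0.05]
0.1295 0.1295 [-0.59  0.1   0.29]
0.1288 0.1288 [-0.45  0.36  0.89]
0.1281 0.1281 [-0.42 -0.04  1.56]
0.1274 0.1274 [-0.21  0.15  1.45]
0.1267 0.1267 [-0.07 -0.24  2.  ]
0.126 0.126 [0.05 0.42 2.35]
0.1253 0.1253 [-0.02 -0.43  2.55]
0.1246 0.1246 [ 0.09 -0.13  3.43]
0.1239 0.1239 [-0.1  -0.08  3.84]
0.1232 0.1233 [-0.13  0.09  4.25]
0.1225 0.1226 [-0.13 -0.03  4.66]
0.1218 0.1218 [-0.34 -0.34  4.92]
0.1211 0.1213 [-0.16  0.29  7.35]
0.1204 0.1211 [-1.76  1.04 11.89]
30.5
```

View pics/c5.png

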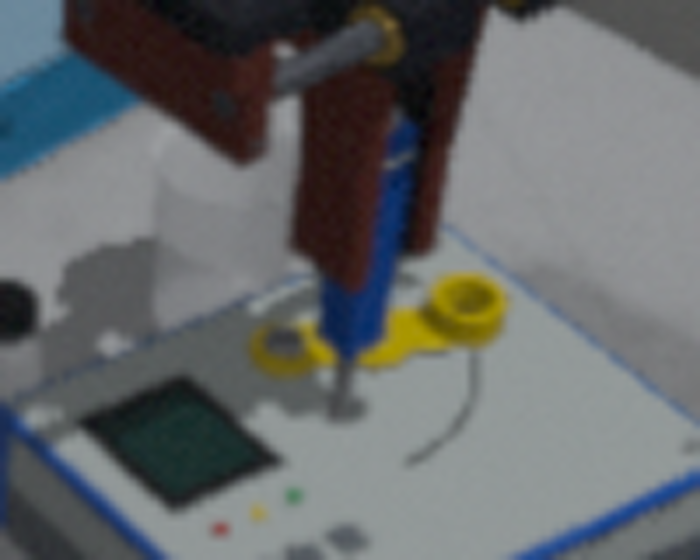

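The shank is in the hole (crop (345,405)). Force rose along the spring and then kinked at the stop after 8 mm of travel, so the button is fully down. I'll ease off slightly, hold, and hand in.

Run:
```python
from h import *
p=r.observe()["position"]
r.servo_line([.5106,-.2539,.1209],speed=.01);r.dwell(2.8)
o=r.observe();print(o["t"],o["position"],o["wrist_force"],o["gripper_force"],o["finger_gap"])
if o["wrist_force"][2]>3: print(r.sign_off())
```

```text
33.6 [ 0.51069577 -0.2540138   0.12124763] [-1.35056769 -0.61933021  7.16830902] 30.001295506954193 0.013729697683428969
the job is handed in; nothing more can be done
None
```

I opened the cover with the stylus to about 1.19 rad and pressed the reset button to its stop. I held it there for more than two seconds and handed the job in at 33.6 s, with the stylus still gripped and pressing at about 7–8 N; the handover gave no verdict.

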